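# Push the sprig mould between the rolls of tape to the batten

### The job

Put the white plaster sprig mould that lies in the open to the right of the two rolls of masking tape in its drying place: push it along the bench with the fingers, narrow end first, through the gap between the rolls and on until its leading end rests flat against the wooden batten beyond them. Only push it, and gently: it must stay flat on the bench, never gripped, lifted or tipped. Leave the cup, the wooden stamp and the standing test tile around the rolls where they are.

Things in the scene. Friction and masses are not known exactly. Their poses are not given: they have to be found in the camera images.
- mould: White plaster sprig mould, a plain loose block 52 (its x) x 70 (its y) x 30 mm high, 0.11 to 0.23 kg, fragile (fingers press on it with at most 30 N), with a round hollow in its top. Origin at the centre of its underside. It starts 0.175 to 0.22 m on the -y side of the gap, up to 45 mm to either side of the line through the gap and turned up to 0.45 rad from it. Slides freely on the bench. (A second such mould stands far to the left beside the tool tin, and is not meant.)
- tape_near: Roll of masking tape lying flat nearer the robot, immovable: a round ring 101 mm in diameter, 25 mm high. Origin at the centre of its underside. Its x axis points to the centre of the other roll, its y axis along the way through the gap (toward the batten, roughly world +y, within 0.3 rad).
- tape_far: The other roll of masking tape, same kind and size, immovable, origin at the centre of its underside, 160 mm from the first one, so that the clear gap between them is 59 mm (the mould passes only with its 52 mm side across; fingers that follow it must fit in this gap too).
- gap (a point): Point on the bench midway between the two rolls of tape; axes as those of tape_near (y is the way through).
- batten: Plain wooden batten (guide stick), fixed flat on the bench beyond the rolls, 22 wide x 400 long x 8 mm high. Origin at the centre of its underside; its y axis is its length, parallel to the line of the two roll centres; its x axis points back toward the rolls, so the face that the mould shall rest against is at its x = +11 mm. That face is 104 to 129 mm beyond the gap point.
- cup: Bystander: unglazed cup, 65 mm diameter, 67 mm high, loose, beyond the far roll of tape as seen from the robot (not the cups in the row at the back). Origin at the centre of its underside.
- stamp: Bystander: small upright wooden stamp, 19 mm across, 54 mm high, loose, on the far side of the mould's way. Origin at the centre of its underside.
- tile: Bystander: L-shaped glaze test tile, 30 x 38 mm foot, 56 mm high, loose, beyond the batten. Origin at the centre of its underside.
Mind the look-alikes: they are no part of the job. Leave any orange look-alike of the mould alone. What is shaped like the tape_near but turquoise is not meant.

How it is judged:
By the outcome, as a careful person would: the job done as asked, in the order asked, and still so for the second after the job is handed in, with the robot touching nothing.
It also fails if it takes over 64 s, if anything falls off the work surface, if the arm or the gripper's body presses on something with over 40 N, if the wrist force passes 120 N, or if a joint passes its speed limit or range.

### The arm

A 6-joint arm with a two-finger parallel gripper is mounted at the origin on a cart in front of the work surface, level with it; the furniture and walls round the work are solid. World frame = base frame: x ahead of the robot, y to its left, z up, the work surface at z = 0. Lengths are in m, angles in rad, forces in N, time in s.
With the tool pointing down it reaches from about 0.425 to 0.95 m from the base axis. Payload 3.5 kg.
Tool frame: the origin (TCP) lies midway between the tips of the shut fingers; the grasp point (between the pads) lies 19 mm behind it; z points along the fingers, y is the line along which they close (so a half turn about z gives the same grasp; the last joint's range is limited). The gripper opens to 85 mm and grips with 20 to 120 N. Pads are 22 mm wide; open, the fingers measure 114 mm over their backs; the gripper's body (76 mm by 85 mm) begins 54 mm behind the grasp point. The pads swing forward as they close: fully open they stand 13 mm farther back than shut.
Start: joints at [-1.284, 0.286, 1.577, -0, 1.279, -0.15], TCP at [0.286, -0.612, 0.231] pointing down, gripper open.
Joint ranges: [-2.77, 2.77], [-0.9, 2.22], [0.21, 2.48], [-1.53, 4.67], [0.24, 2.81], [-2.84, 2.84]. Speed limits (rad/s): [2.79, 2.79, 3.14, 3.14, 3.14, 3.14].

### API

Orientations are given as a unit quaternion [x, y, z, w].
In Python, from plant import get_state, read_camera, ctrl gives the robot as it stands.
- The arm moves only by the shell command python3 -m crank 'ROWS' [FORCE]. ROWS is JSON, a list of rows, each a list of 3 entries, a list of its own where there are three numbers: the shift along the tool's x, y, z in mm, then the turn about the tool's z in degrees, then the closure in counts, from 0 (fully open) to 255 (shut). In form: [[[tx, ty, tz], yaw, claw], ...]. A call has 1 to 10 rows; each row is the pose to reach, as a shift and turn from the pose commanded when the call began, along the tool's axes at that moment; what a row does not reach only later rows make up. A row lasts 1/10 s, in which the tool goes at most 50 mm and 8.59 degrees, less where a joint would pass 70% of its speed; a pose out of reach is approached as far as the arm can. A call with a gripper value outside its range is refused whole. The fingers move at their own pace and stop on an object; FORCE is the grip in N (left out, the last holds). Time passes only in rows, so rows that repeat a pose let the fingers close. It gives the time, the measured TCP pose, the force, the opening and the grip force at its end, in the units of the state.
- get_state(): the state, without advancing time (a new reading comes with each control period).
- read_camera(name): name is "scene" or "side" or "wrist"; returns a dict with "frame" (384x512x3 uint8, blue, green, red), "range_z" (384x512 float32, m along the optical axis (not along the pixel's ray), 0 where there is no reading), "vfov" (degrees; the focal length in pixels is half the picture's height over the tangent of half this angle, whatever the lens; pixels are square), "cx", "cy" (the principal point, pixels), "origin" and "orientation" of the camera in the world. Camera axes: x right, y down, z forward; pixel columns grow to the right and rows downward; lengths in m; the calibration is good to about 2 mm. A picture is of the moment at which its call begins.
- ctrl.sign_off(): hands the job in; it is judged then, once.
The state is a dict: "time": time; "qpos": joint angles; "dq": joint speeds; "joint_efforts": joint torques, N m; "eef_pos": TCP position; "tcp_rot": TCP orientation; "contact_force": force on the tool from outside, world axes, zero at the start; "wrist_torque": the same for the moment, N m; "opening": opening from 0.0 (shut) to 1.0 (fully open); "finger_force": force on a finger pad.
Only numpy, scipy, OpenCV 4.12 (cv2) and the standard library are available. Lean on these libraries where they do the work, as an engineer would, in place of code of your own. Each camera call takes 0.05 s, during which the arm holds its last target. There are 200 camera calls.

## Working session

There is one attempt and no reset: what is moved stays moved. The work goes in short steps, Python scripts to look and compute and a shell command to move; the robot and the scene stay as the last step left them, time stands still between calls to the robot, and variables do not carry over. Pictures are saved under pics/ and viewed, at most 10 in all, crops included, and the job is handed in when it is done.

```bash
mkdir -p pics; cat > h.py <<'E'
import numpy as np, cv2
from scipy.spatial.transform import Rotation as R
from plant import get_state, read_camera, ctrl
def cam(n):
    c=read_camera(n); c['f']=192/np.tan(np.radians(c['vfov'])/2); c['R']=R.from_quat(c['orientation']).as_matrix(); c['o']=np.array(c['origin']); return c
def ray(c,uv,z):
    uv=np.atleast_2d(uv).astype(float)
    d=np.c_[(uv[:,0]-c['cx'])/c['f'],(uv[:,1]-c['cy'])/c['f'],np.ones(len(uv))]@c['R'].T
    return c['o']+d*((z-c['o'][2])/d[:,2])[:,None]
def cloud(c):
    v,u=np.mgrid[:384,:512]; z=c['range_z']
    p=np.stack([(u-c['cx'])/c['f']*z,(v-c['cy'])/c['f']*z,z],-1)@c['R'].T+c['o']
    p[z<=0]=np.nan; return p
def proj(c,p):
    q=(np.atleast_2d(p)-c['o'])@c['R']; return q[:,:2]/q[:,2:]*c['f']+[c['cx'],c['cy']]
E
python3 - <<'E'
from h import *
ims=[]
for n in("scene","side"):
    c=cam(n); ims.append(c['frame']); print(n,c['vfov'],c['cx'],c['cy'],c['o'],c['R'][:,2])
    np.savez(f'{n}0.npz',**{k:v for k,v in c.items()})
    cv2.imwrite(f'pics/{n}0.png',cv2.resize(c['frame'],(800,600)))
s=get_state();print(s)
E
```

```text
scene 49.866698372817154 257.21152215295706 187.95678295661222 [-0.25918639 -0.60712601  0.54597162] [ 0.7185622   0.531603   -0.44840452]
side 51.58298145137903 255.72211852702978 184.28365138365623 [0.37849767 0.83058703 0.46549545] [ 0.1972304  -0.87778246 -0.43657546]
{'time': 0.1, 'qpos': array([-1.28397893e+00,  2.87122577e-01,  1.57805956e+00, -9.88659303e-06,
        1.27861085e+00, -1.49983896e-01]), 'dq': array([ 0.00010746, -0.0015838 , -0.00253586, -0.0007079 ,  0.00060453,
       -0.00105215]), 'joint_efforts': array([ 5.53210684e-04, -4.07297087e+01, -2.93699992e+01, -1.79224312e-04,
        3.42931315e-03,  1.07855450e-05]), 'eef_pos': array([ 0.28541446, -0.61101706,  0.23003949]), 'tcp_rot': array([ 9.76244327e-01,  2.16669802e-01, -7.99322911e-05, -1.09726973e-03]), 'contact_force': array([ 0.69256112,  1.19424817, -0.03718343]), 'wrist_torque': array([-0.06321231,  0.03252366, -0.06973679]), 'finger_force': 0.0, 'opening': 1.0035238310363943}
```

View pics/scene0.png

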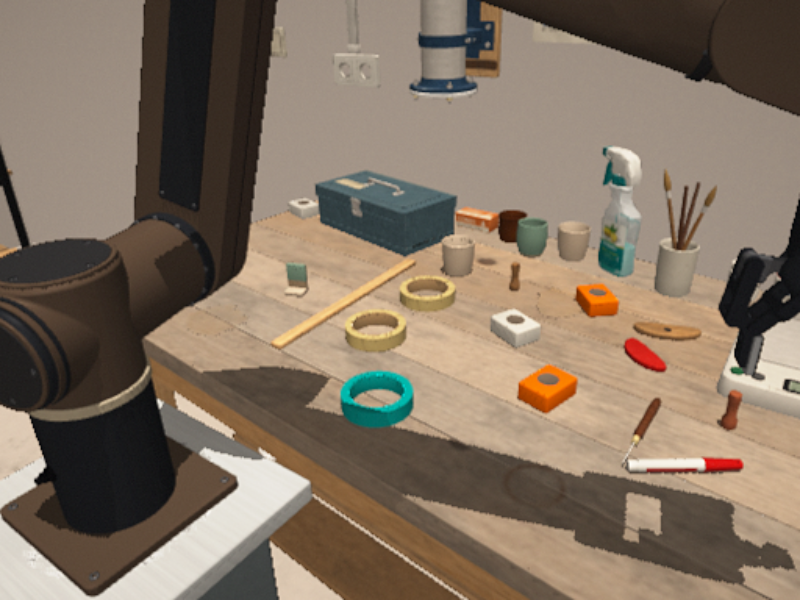

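View pics/side0.png

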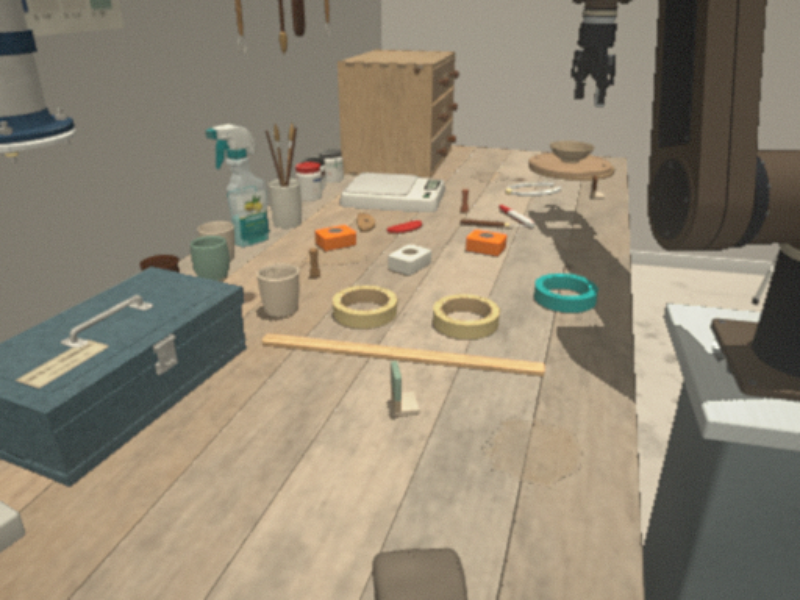

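Scene view (800x600 px): the white mould is at (515,327), the rolls at (376,330) near and (428,293) far, the batten from (275,342) to (413,263), the cup at (458,255), the stamp at (515,277) and the tile at (296,280). In the side view the mould is at (410,259), the rolls at (465,316) and (365,306).

Look-alikes for the mould are orange (548,388), orange (597,300) and the white one by the tin (303,207). For the rolls it is the turquoise ring (377,400). I choose the white mould at (515,327), right of the rolls.

```bash
cat > meas.py <<'E'
from h import *
def blob(mask,seed):
    n,l,st,ce=cv2.connectedComponentsWithStats(mask.astype(np.uint8))
    d=[np.hypot(*(ce[i]-seed)) if st[i,4]>25 else 1e9 for i in range(n)]; d[0]=1e9
    return l==int(np.argmin(d))
def circ(P):
    A=np.c_[2*P[:,:2],np.ones(len(P))]; b=(P[:,:2]**2).sum(1); s=np.linalg.lstsq(A,b,rcond=None)[0]
    return s[:2],np.sqrt(s[2]+s[:2]@s[:2])
S={'scene':dict(m=(515,327),rn=(376,330),rf=(428,293),b=(345,303),cup=(458,255),st=(515,277),ti=(296,280)),
   'side':dict(m=(410,259),rn=(465,316),rf=(365,306),b=(400,354),cup=(279,290),st=(314,262),ti=(400,390))}
if __name__=='__main__':
  for n in S:
    c=dict(np.load(n+'0.npz')); P=cloud(c); h=cv2.cvtColor(c['frame'],cv2.COLOR_BGR2HSV)
    z=P[...,2]; up=(z>.004)&(z<.12)
    for k,s in S[n].items():
        s=np.array(s)*.64
        m=blob(up,s); Q=P[m]
        print(n,k,len(Q),'hsv',h[m].mean(0).round(),'min',np.nanpercentile(Q,2,0).round(3),'max',np.nanpercentile(Q,98,0).round(3),'zmax',np.nanmax(Q[:,2]).round(4))
        top=Q[Q[:,2]>np.nanpercentile(Q[:,2],95)-.006][:,:2].astype(np.float32)
        r=cv2.minAreaRect(top); print('   toprect',np.round(r[0],4),np.round(r[1],4),round(r[2],1),'toph',np.nanmedian(Q[Q[:,2]>np.nanpercentile(Q[:,2],95)-.006][:,2]).round(4), 'minEncl',[np.round(x,4) for x in cv2.minEnclosingCircle(top)])
    if n=='scene':
        u,v=int(515*.64),int(327*.64); cv2.imwrite('pics/crop.png',cv2.resize(c['frame'][v-60:v+60,u-80:u+80],(640,480)))
E
python3 meas.py
```

```text
scene m 542 hsv [ 18.  41. 190.] min [ 0.558 -0.245  0.005] max [ 0.618 -0.169  0.033] zmax 0.034
   toprect [ 0.5917 -0.2065] [0.0705 0.0537] 65.7 toph 0.0309 minEncl [array([ 0.5909, -0.2057]), np.float64(0.0413)]
scene rn 744 hsv [ 19. 120. 181.] min [ 0.414 -0.065  0.005] max [0.51  0.03  0.027] zmax 0.0277
   toprect [ 0.4648 -0.0144] [0.1033 0.0997] 60.3 toph 0.0252 minEncl [array([ 0.4636, -0.0126]), np.float64(0.0535)]
scene rf 597 hsv [ 19. 121. 177.] min [ 0.574 -0.061  0.005] max [0.67  0.033 0.027] zmax 0.0289
   toprect [ 0.6239 -0.011 ] [0.1052 0.0987] 37.5 toph 0.0253 minEncl [array([ 0.6251, -0.0118]), np.float64(0.0548)]
scene b 630 hsv [ 18. 121. 229.] min [0.347 0.089 0.004] max [0.732 0.116 0.011] zmax 0.0128
   toprect [0.5439 0.104 ] [0.4027 0.0274] 1.5 toph 0.009 minEncl [array([0.544 , 0.1041]), np.float64(0.2016)]
scene cup 597 hsv [ 19. 121. 177.] min [ 0.574 -0.061  0.005] max [0.67  0.033 0.027] zmax 0.0289
   toprect [ 0.6239 -0.011 ] [0.1052 0.0987] 37.5 toph 0.0253 minEncl [array([ 0.6251, -0.0118]), np.float64(0.0548)]
scene st 87 hsv [ 14. 151. 122.] 
[... 1173 characters left out ...]
5 toph 0.0069 minEncl [array([0.5442, 0.1097]), np.float64(0.1989)]
side cup 749 hsv [ 18.  63. 156.] min [ 0.728 -0.021  0.007] max [0.788 0.041 0.065] zmax 0.0664
   toprect [0.7596 0.0111] [0.0634 0.065 ] 65.2 toph 0.0626 minEncl [array([0.761 , 0.0116]), np.float64(0.0344)]
side st 92 hsv [ 16. 112. 126.] min [ 0.74  -0.125  0.006] max [ 0.756 -0.113  0.051] zmax 0.0522
   toprect [ 0.7489 -0.1204] [0.0109 0.0146] 18.2 toph 0.0492 minEncl [array([ 0.7477, -0.1207]), np.float64(0.0085)]
side ti 329 hsv [ 30.  53. 170.] min [0.494 0.2   0.005] max [0.528 0.241 0.055] zmax 0.056
   toprect [0.5207 0.2219] [0.0089 0.0402] 22.8 toph 0.0539 minEncl [array([0.5213, 0.2222]), np.float64(0.0202)]
```

View pics/crop.png

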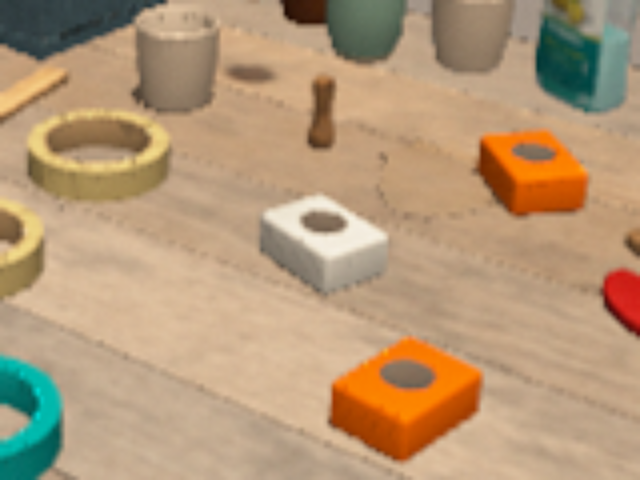

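The crop confirms the choice: a white mould with a round hollow at (323,240), with orange ones at (405,400) and (533,170). The two views agree to about 5 mm and the sizes match the text. Next I check the right-hand orange block's clearance, then hover on the mould's right side.

```bash
cat >> h.py <<'E'
def togo(x,y,z,yawdeg):
    s=get_state(); r=R.from_quat(s['tcp_rot']).as_matrix(); p=np.array(s['eef_pos'])
    d=r.T@(np.array([x,y,z])-p)*1000; yw=np.degrees(np.arctan2(r[1,0],r[0,0])); t=-(yawdeg-yw)
    return 'at',p.round(4),'yaw',round(yw,2),'shift',d.round(1),'turn',round((t+180)%360-180,2),'t',round(s['time'],2),'F',np.round(s['contact_force'],1)
E
python3 - <<'E'
from h import *
from meas import blob
for n,s in(('scene',[(597,300),(548,388)]),('side',[(335,237),(487,242)])):
    c=dict(np.load(n+'0.npz'));P=cloud(c);z=P[...,2]
    for q in s:
        Q=P[blob((z>.004)&(z<.12),np.array(q)*.64)];t=Q[Q[:,2]>.02][:,:2].astype(np.float32);print(n,cv2.minAreaRect(t),cv2.boxPoints(cv2.minAreaRect(t)).round(3).tolist())
print(*togo(.6427,-.2177,.10,-24.4))
E
```

```text
scene ((0.759477972984314, -0.2815217077732086), (0.07296556234359741, 0.05319611728191376), 43.05286407470703) [[0.7149999737739563, -0.28700000047683716], [0.7509999871253967, -0.32600000500679016], [0.8040000200271606, -0.2759999930858612], [0.7680000066757202, -0.2370000034570694]]
scene ((0.4620981514453888, -0.3223741352558136), (0.05263952910900116, 0.07202287763357162), 77.51007843017578) [[0.42100000381469727, -0.3400000035762787], [0.492000013589859, -0.35600000619888306], [0.503000020980835, -0.30399999022483826], [0.43299999833106995, -0.289000004529953]]
side ((0.7592483758926392, -0.2734306752681732), (0.06911669671535492, 0.05486766993999481), 43.59865951538086) [[0.7149999737739563, -0.2770000100135803], [0.753000020980835, -0.31700000166893005], [0.8029999732971191, -0.26899999380111694], [0.7649999856948853, -0.23000000417232513]]
side ((0.4641778767108917, -0.3142428398132324), (0.05496601387858391, 0.06780289113521576), 77.0123291015625) [[0.42500001192092896, -0.3330000042915344], [0.4909999966621399, -0.3490000069141388], [0.503000020980835, -0.29499998688697815], [0.43700000643730164, -0.2800000011920929]]
at [ 0.2854 -0.611   0.23  ] yaw 25.03 shift [ 490.1 -205.   130.6] turn 49.43 t 0.1 F [ 0.7  1.2 -0. ]
```

```bash
python3 -m crank '[[[490,-205,60],49.4,195],[[490,-205,60],49.4,195],[[490,-205,60],49.4,195],[[490,-205,60],49.4,195],[[490,-205,60],49.4,195],[[490,-205,60],49.4,195],[[490,-205,60],49.4,195],[[490,-205,60],49.4,195],[[490,-205,60],49.4,195],[[490,-205,60],49.4,195]]'; python3 -m crank '[[[0,0,0],0,195],[[0,0,0],0,195],[[0,0,0],0,195]]'
python3 - <<'E'
from h import *
c=cam('wrist'); cv2.imwrite('pics/w1.png',cv2.resize(c['frame'],(800,600))); np.savez('wrist1.npz',**c)
print(c['o'],c['R'][:,2]); print(*togo(.6427,-.2177,.10,-24.4)); print(get_state()['opening'])
P=cloud(c);h=cv2.cvtColor(c['frame'],cv2.COLOR_BGR2HSV)
m=(P[...,2]>.02)&(P[...,2]<.04)&(np.hypot(P[...,0]-.592,P[...,1]+.2035)<.06)
print(m.sum(), cv2.minAreaRect(P[m][:,:2].astype(np.float32)), np.median(P[m][:,2]))
E
```

```text
time: 1.1
eef_pos: [0.6179, -0.2451, 0.1749]
tcp_rot: [0.977, -0.211, -0.0, -0.0]
contact_force: [-0.3, -0.8, 0.9]
opening: 0.233
finger_force: 0.0
time: 1.4
eef_pos: [0.6164, -0.2476, 0.1754]
tcp_rot: [0.977, -0.211, -0.0, 0.0]
contact_force: [-0.6, -0.4, -0.2]
opening: 0.238
finger_force: 0.0
[ 0.67958366 -0.2765759   0.31858326] [-0.24763243  0.11092165 -0.96248354]
at [ 0.6163 -0.2481  0.1756] yaw -24.46 shift [ 11.5 -38.6  75.6] turn -0.06 t 1.45 F [-0.9  0.5 -0.3]
0.23538215149506297
3825 ((0.5931233167648315, -0.20591889321804047), (0.06974724680185318, 0.05207313224673271), 65.84736633300781) 0.030515581325602836
```

View pics/w1.png

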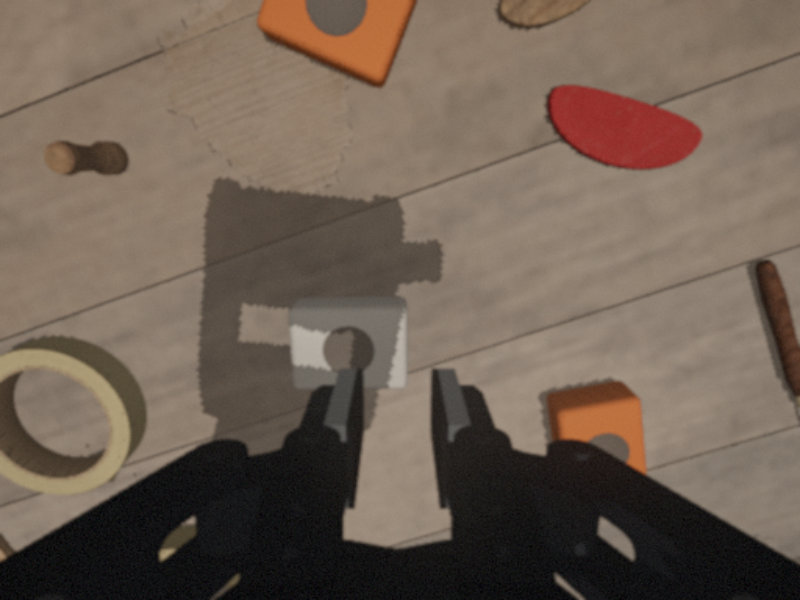

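Wrist view: the mould's top is at (350,345), well clear of the fingers at (345,400) and (450,400). A roll is at (65,420) and the stamp at (85,157). The wrist depth gives centre (0.593,-0.206), angle 65.8° and top 30.5 mm, which agrees. I go down beside it.

```bash
python3 -m crank '[[[16,-38,0],0,195],[[16,-38,50],0,195],[[16,-38,95],0,195],[[16,-38,135],0,195],[[16,-38,155],0,195],[[16,-38,165],0,195],[[16,-38,165],0,195],[[16,-38,165],0,195]]'
python3 - <<'E'
from h import *
c=cam('wrist'); cv2.imwrite('pics/w2.png',cv2.resize(c['frame'],(800,600)))
print(*togo(.593,-.2055,.01,-24.2)); P=cloud(c); print(c['o'])
E
```

```text
time: 2.25
eef_pos: [0.6481, -0.2203, 0.0124]
tcp_rot: [0.977, -0.212, 0.001, 0.0]
contact_force: [0.3, -0.3, 0.6]
opening: 0.238
finger_force: 0.0
at [ 0.6486 -0.2203  0.0131] yaw -24.42 shift [-56.7   9.5   2.9] turn -0.22 t 2.3 F [0.2 0.  0.8]
[ 0.71078499 -0.24916296  0.15593591]
```

View pics/w2.png

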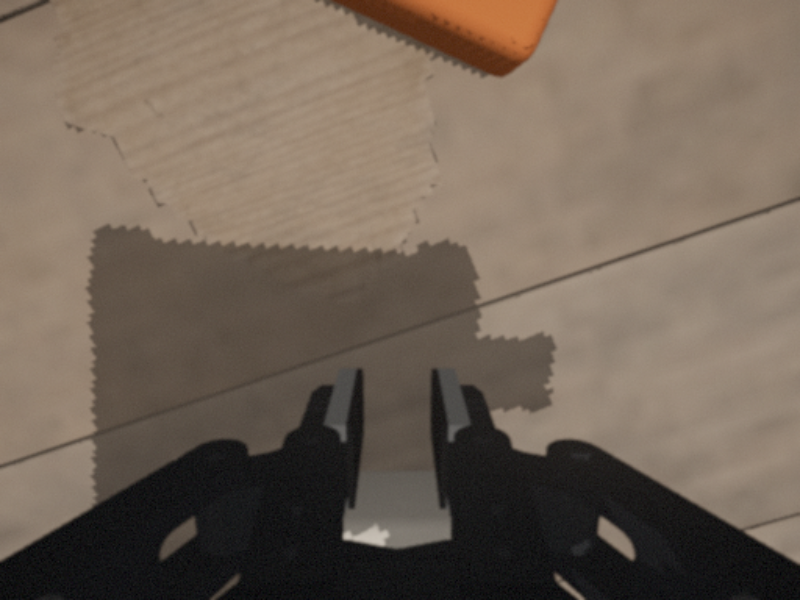

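```bash
python3 - <<'E'
from h import *
y0=np.radians(-24.42); ex=np.array([np.cos(y0),np.sin(y0)]); ey=np.array([np.sin(y0),-np.cos(y0)])
T=np.array([.6486,-.2203]); c0=np.array([.593,-.2055]); a0=65.8; c1=np.array([.548,-.195]); D=25.3
rot=lambda d:np.array([[np.cos(d),-np.sin(d)],[np.sin(d),np.cos(d)]])
# tool centre at contact (37 mm off)
n=np.array([np.sin(np.radians(a0)),-np.cos(np.radians(a0))]); Tc=T-ex*(((T-c0)@n)-.037)
Dr=np.radians(D); cor=np.linalg.solve(np.eye(2)-rot(Dr),c1-rot(Dr)@c0); print('cor',cor)
for k in range(0,15):
    f=k/14; t=cor+rot(Dr*f)@(Tc-cor); d=(t-T)*1000; print(k,round(d@ex,1),round(d@ey,1),'yaw',round(-D*f,1))
E
```

```text
cor [ 0.54710875 -0.3004982 ]
0 -19.8 -0.0 yaw -0.0
1 -23.4 -1.2 yaw -1.8
2 -27.1 -2.3 yaw -3.6
3 -30.8 -3.2 yaw -5.4
4 -34.6 -4.1 yaw -7.2
5 -38.3 -4.8 yaw -9.0
6 -42.1 -5.4 yaw -10.8
7 -45.9 -5.9 yaw -12.7
8 -49.7 -6.2 yaw -14.5
9 -53.6 -6.5 yaw -16.3
10 -57.4 -6.6 yaw -18.1
11 -61.2 -6.6 yaw -19.9
12 -65.1 -6.4 yaw -21.7
13 -68.9 -6.2 yaw -23.5
14 -72.7 -5.8 yaw -25.3
```

```bash
python3 -m crank '[[[-8,0,2],0,195],[[-14,0,3],0,195],[[-17,0,3],0,195],[[-20,0,3],0,195],[[-23.4,-1.2,3],-1.8,195],[[-27.1,-2.3,3],-3.6,195],[[-30.8,-3.2,3],-5.4,195],[[-34.6,-4.1,3],-7.2,195],[[-36.5,-4.5,3],-8.1,195],[[-38.3,-4.8,3],-9,195]]'
cat > see.py <<'E'
from h import *
import sys
# mould top from scene and side depth (white, z 20..40 mm), offset-averaged
for n in sys.argv[1:]:
    c=cam(n);P=cloud(c);h=cv2.cvtColor(c['frame'],cv2.COLOR_BGR2HSV)
    m=(P[...,2]>.022)&(P[...,2]<.037)&(h[...,1]<75)&(h[...,2]>70)&(P[...,0]>.45)&(P[...,0]<.65)&(P[...,1]>-.27)&(P[...,1]<.11)
    k,l,st,ce=cv2.connectedComponentsWithStats(m.astype(np.uint8)); m=l==1+st[1:,4].argmax()
    r=cv2.minAreaRect(P[m][:,:2].astype(np.float32)); print(n,m.sum(),np.round(r[0],4),np.round(r[1],4),round(r[2],2))
E
python3 see.py scene side; python3 -c "
from h import *
print(*togo(.6,-.2,.01,0))"
```

```text
time: 3.3
eef_pos: [0.6147, -0.1988, 0.008]
tcp_rot: [0.991, -0.133, 0.001, 0.0]
contact_force: [1.6, -0.3, 0.5]
opening: 0.235
finger_force: 0.7
scene 319 [ 0.5784 -0.2004] [0.0716 0.0568] 74.29
side 223 [ 0.5809 -0.1947] [0.0686 0.0608] 73.29
at [ 0.6146 -0.1987  0.008 ] yaw -15.34 shift [-13.7   5.1  -2. ] turn -15.34 t 3.4 F [1.5 0.4 0.3]
```

```bash
python3 -m crank '[[[-4,-1.2,0],-1.8,195],[[-8,-2.3,0],-3.6,195],[[-12,-3.2,0],-5.4,195],[[-15.8,-4.1,0],-7.2,195],[[-19.5,-4.8,0],-9,195],[[-23.5,-5.4,0],-10.8,195],[[-27.5,-5.9,0],-12.6,195],[[-31.5,-6.2,0],-14.4,195],[[-34.5,-6.5,0],-16.2,195],[[-36.5,-6.5,0],-16.5,195]]'
python3 -m crank '[[[0,0,0],0,195],[[0,0,0],0,195]]'
python3 see.py scene side; python3 -c "
from h import *
print(*togo(.6,-.2,.01,1))"
```

```text
time: 4.4
eef_pos: [0.5813, -0.183, 0.008]
tcp_rot: [1.0, 0.01, 0.001, 0.0]
contact_force: [1.5, -0.1, 0.4]
opening: 0.234
finger_force: 0.8
time: 4.6
eef_pos: [0.581, -0.183, 0.0078]
tcp_rot: [1.0, 0.01, 0.0, 0.0]
contact_force: [1.5, -0.4, 0.2]
opening: 0.239
finger_force: 0.5
scene 337 [ 0.5456 -0.195 ] [0.0711 0.0573] 89.04
side 222 [ 0.5472 -0.188 ] [0.0566 0.0685] 1.18
at [ 0.581  -0.183   0.0077] yaw 1.11 shift [18.6 17.4 -2.3] turn 0.11 t 4.7 F [ 0.8 -0.7  0.7]
```

```bash
python3 -m crank '[[[6,0,0],0,195],[[20,0,0],0,195],[[20,0,-45],0,195],[[20,0,-90],0,195],[[0,30,-130],-8,195],[[-20,60,-130],-16,195],[[-34,85,-130],-24,195],[[-34,85,-130],-32,195],[[-34,85,-130],-40,195],[[-34,85,-130],-48,195]]'
python3 -m crank '[[[0,0,0],-8,195],[[0,0,0],-16,195],[[0,0,0],-24,195],[[0,0,0],-32,195],[[0,0,0],-40,195],[[0,0,0],-42,195],[[0,0,0],-42,195]]'
python3 - <<'E'
from h import *
c=cam('wrist'); cv2.imwrite('pics/w3.png',cv2.resize(c['frame'],(800,600))); np.savez('wrist3.npz',**c)
print(*togo(.548,-.265,.14,91)); P=cloud(c); Z=P[...,2]
print('z pcts',np.nanpercentile(Z,[5,50,95]))
from meas import circ
h=cv2.cvtColor(c['frame'],cv2.COLOR_BGR2HSV)
m=(Z>.022)&(Z<.038)&(h[...,1]<75)&(np.hypot(P[...,0]-.547,P[...,1]+.192)<.06)
print('mould',m.sum(),cv2.minAreaRect(P[m][:,:2].astype(np.float32)),np.median(P[m][:,2]))
for nm,q in(('near',(.4645,-.012)),('far',(.6248,-.009))):
    d=np.hypot(P[...,0]-q[0],P[...,1]-q[1]); m=(Z>.018)&(Z<.032)&(d<.065)
    if m.sum()<50: print(nm,m.sum());continue
    p=P[m][:,:2].astype(np.float32)
    # outer rim: farthest points per angular bin
    a=np.arctan2(p[:,1]-q[1],p[:,0]-q[0]);r=np.hypot(*(p-q).T);b=(a*20).astype(int)
    o=np.array([p[b==k][r[b==k].argmax()] for k in np.unique(b) if (b==k).sum()>3]); o=o[np.hypot(*(o-q).T)>.043]
    print(nm,m.sum(),len(o),circ(o),np.median(P[m][:,2]),'bbox',p.min(0),p.max(0))
E
```

```text
time: 5.7
eef_pos: [0.5481, -0.2686, 0.1371]
tcp_rot: [0.909, 0.418, -0.0, -0.001]
contact_force: [-1.1, -0.3, 0.1]
opening: 0.235
finger_force: 0.0
time: 6.4
eef_pos: [0.5484, -0.2682, 0.1371]
tcp_rot: [0.7, 0.714, -0.0, -0.001]
contact_force: [0.1, -0.1, -0.3]
opening: 0.232
finger_force: 0.0
at [ 0.5484 -0.2683  0.1372] yaw 91.07 shift [ 3.3 -0.4 -2.8] turn 0.07 t 6.45 F [-0.8 -0.2 -0.1]
z pcts [-0.00050873  0.00100225  0.21767749]
mould 7053 ((0.544525146484375, -0.1941104382276535), (0.05214811488986015, 0.06914268434047699), 1.0744233131408691) 0.030594636235893202
near 0
far 0
```

View pics/w3.png

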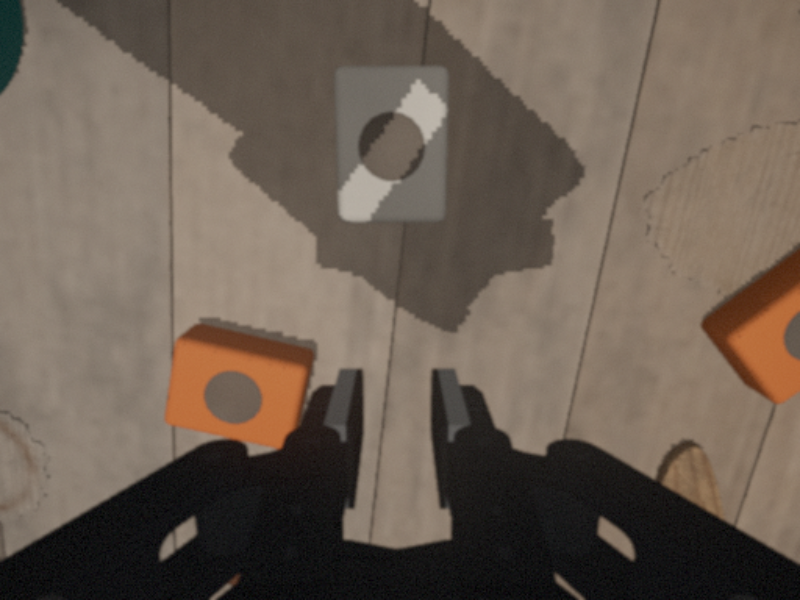

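Wrist view: the mould is at (390,145), square to the tool axis. The orange block at (240,385) is clear of the fingers' descent. I go down behind the mould and push the first stretch.

```bash
python3 -m crank '[[[3,0,45],-0.3,195],[[4,0,90],-0.3,195],[[4,0,118],-0.3,195],[[4,0,129],-0.3,195],[[10,0,129],-0.3,195],[[18,0,129],-0.3,195],[[22,0,129],-0.3,195],[[26,0,129],-0.3,195],[[30,0,129],-0.3,195],[[34,0,129],-0.3,195]]'
python3 -m crank '[[[4,0.3,0],0,195],[[8,0.6,0],0,195],[[12,0.9,0],0,195],[[16,1.2,0],0,195],[[20,1.5,0],0,195],[[24,1.8,0],0,195],[[28,2,0],0,195],[[32,2,0],0,195],[[36,2,0],0,195],[[36,2,0],0,195]]'
python3 see.py scene side
python3 -m crank '[[[-5,0,0],0,195],[[-15,0,0],0,195],[[-15,0,-45],0,195],[[-15,0,-90],0,195],[[-5,0,-130],0,195],[[40,0,-150],0,195],[[85,0,-150],0,195],[[85,0,-150],0,195],[[85,0,-150],0,195],[[85,0,-150],0,195]]'
cat > wl.py <<'E'
from h import *
from meas import circ
import sys
c=cam('wrist'); cv2.imwrite(sys.argv[1],cv2.resize(c['frame'],(800,600)))
s=get_state();r=R.from_quat(s['tcp_rot']).as_matrix();print('tcp',np.round(s['eef_pos'],4),'yaw',np.degrees(np.arctan2(r[1,0],r[0,0])).round(2),s['time'])
P=cloud(c);Z=P[...,2];h=cv2.cvtColor(c['frame'],cv2.COLOR_BGR2HSV)
m=(Z>.022)&(Z<.038)&(h[...,1]<75)&(abs(P[...,0]-.547)<.045)&(P[...,1]<.12)&(P[...,1]>-.25)
k,l,st,ce=cv2.connectedComponentsWithStats(m.astype(np.uint8)); m=l==1+st[1:,4].argmax()
mr=cv2.minAreaRect(P[m][:,:2].astype(np.float32)); print('mould',m.sum(),mr)
C=[]
for nm,q in(('near',np.array((.4645,-.012))),('far',np.array((.6248,-.009)))):
    m=(Z>.018)&(Z<.032)&(np.hypot(P[...,0]-q[0],P[...,1]-q[1])<.062)&(h[...,1]>60)
    p=P[m][:,:2]
    if len(p)<50: print(nm,len(p));continue
    a=np.arctan2(*(p-q).T[::-1]);rr=np.hypot(*(p-q).T);b=(a*20).astype(int)
    o=np.array([p[b==k][rr[b==k].argmax()] for k in np.unique(b) if (b==k).sum()>3]);o=o[np.hypot(*(o-q).T)>.043]
    ce,ra=circ(o);C.append(ce);print(nm,len(o),ce.round(4),ra.round(4))
if len(C)==2:
    d=C[1]-C[0];L=np.hypot(*d);x=d/L;y=np.array([-x[1],x[0]]);g=(C[0]+C[1])/2;v=np.array(mr[0])-g
    print('L',L,'way',np.degrees(np.arctan2(y[1],y[0])),'mould lateral mm',v@x*1e3,'along',v@y*1e3,'tool lateral',(np.array(s['eef_pos'])[:2]-g)@x*1e3)
b=(Z>.004)&(Z<.012)&(h[...,1]>85)&(P[...,1]>.08)&(P[...,1]<.13)
if b.sum()>200: print('batten',cv2.minAreaRect(P[b][:,:2].astype(np.float32)))
E
python3 wl.py pics/w4.png
```

```text
time: 7.45
eef_pos: [0.549, -0.2354, 0.0102]
tcp_rot: [0.698, 0.716, -0.0, 0.002]
contact_force: [-0.3, -2.5, 3.1]
opening: 0.23
finger_force: 1.4
time: 8.45
eef_pos: [0.5487, -0.1974, 0.0083]
tcp_rot: [0.698, 0.716, 0.0, -0.001]
contact_force: [0.3, -0.9, 0.3]
opening: 0.238
finger_force: 0.2
scene 235 [ 0.543  -0.1535] [0.0699 0.0524] 89.97
side 268 [ 0.545  -0.1564] [0.0516 0.0917] 2.42
time: 9.55
eef_pos: [0.5468, -0.1144, 0.1582]
tcp_rot: [0.699, 0.716, -0.0, -0.0]
contact_force: [-0.2, 0.6, -0.4]
opening: 0.235
finger_force: 0.0
tcp [ 0.5468 -0.1147  0.1581] yaw 91.34 9.6
mould 4035 ((0.5443625450134277, -0.1516306847333908), (0.05199195072054863, 0.0694265365600586), 1.3278580904006958)
near 103 [ 0.4639 -0.0148] 0.0504
far 105 [ 0.6238 -0.0113] 0.0503
L 0.15997819745917655 way 91.26886462566222 mould lateral mm -2.554662437694596 along -138.53767924152174 tool lateral 0.6623422602809452
```

View pics/w4.png

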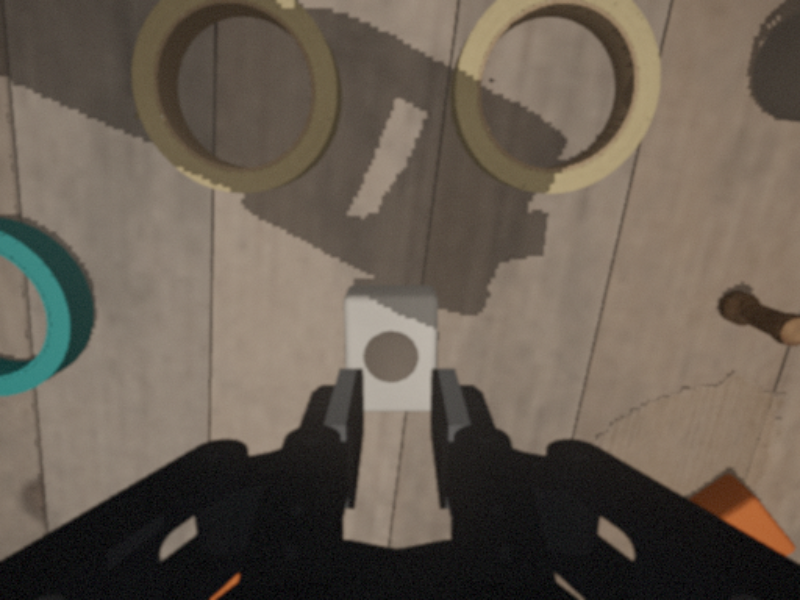

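The wrist picture shows the rolls at (236,90) and (557,92) and the mould at (391,350). The roll fit is exact (spacing 160 mm, radius 50.4 mm). The mould is square and 2.5 mm to the left, so I push on with a slight drift to the right.

```bash
python3 -m crank '[[[-45,-0.7,0],0,195],[[-95,-1.5,0],0,195],[[-95,-1.5,45],0,195],[[-95,-1.5,90],0,195],[[-95,-1.5,130],0,195],[[-95,-1.5,150],0,195],[[-95,-1.5,150],0,195],[[-90,-1.5,150],0,195],[[-86,-1.5,150],0,195],[[-83,-1.5,150],0,195]]'
python3 -m crank '[[[5,0.2,0],0,195],[[10,0.4,0],0,195],[[15,0.6,0],0,195],[[20,0.8,0],0,195],[[25,1,0],0,195],[[30,1.2,0],0,195],[[35,1.4,0],0,195],[[40,1.5,0],0,195],[[40,1.5,0],0,195]]'
python3 see.py side scene
python3 -m crank '[[[5,0.2,0],0,195],[[10,0.4,0],0,195],[[15,0.6,0],0,195],[[20,0.8,0],0,195],[[25,1,0],0,195],[[28,1.2,0],0,195],[[28,1.2,0],0,195]]'
python3 -m crank '[[[-5,0,0],0,195],[[-12,0,0],0,195],[[-12,0,-45],0,195],[[-12,0,-90],0,195],[[-12,0,-130],0,195],[[20,0,-150],0,195],[[60,0,-150],0,195],[[60,0,-150],0,195],[[60,0,-150],0,195]]'
python3 wl.py pics/w5.png
```

```text
time: 10.6
eef_pos: [0.5489, -0.197, 0.0107]
tcp_rot: [0.698, 0.716, 0.0, 0.002]
contact_force: [-0.3, -1.0, 0.2]
opening: 0.233
finger_force: 0.8
time: 11.5
eef_pos: [0.5475, -0.1552, 0.0081]
tcp_rot: [0.698, 0.716, 0.0, -0.001]
contact_force: [1.0, 0.0, 0.1]
opening: 0.233
finger_force: 0.1
side 292 [ 0.5445 -0.1098] [0.0523 0.0816] 2.2
scene 203 [ 0.5409 -0.1124] [0.0687 0.0509] 88.01
time: 12.3
eef_pos: [0.5485, -0.1278, 0.0087]
tcp_rot: [0.698, 0.716, 0.0, -0.0]
contact_force: [0.2, -0.0, 0.0]
opening: 0.234
finger_force: 0.0
time: 13.2
eef_pos: [0.5469, -0.0685, 0.1587]
tcp_rot: [0.698, 0.716, -0.0, 0.0]
contact_force: [-0.1, 0.5, 0.7]
opening: 0.234
finger_force: 0.0
tcp [ 0.5469 -0.0691  0.1585] yaw 91.43 13.25
mould 4639 ((0.5446089506149292, -0.08154994249343872), (0.05209586024284363, 0.06879305839538574), 1.4612116813659668)
near 125 [ 0.4639 -0.0144] 0.0506
far 125 [ 0.6238 -0.0107] 0.0506
L 0.15987635735943015 way 91.31675685080779 mould lateral mm -0.8166253817264977 along -68.98310135730107 tool lateral 1.7524869941094783
```

```bash
python3 -m crank '[[[-45,-1.8,0],0,195],[[-72,-1.8,0],0,195],[[-72,-1.8,45],0,195],[[-72,-1.8,90],0,195],[[-72,-1.8,130],0,195],[[-72,-1.8,150],0,195],[[-72,-1.8,150],0,195],[[-67,-1.8,150],0,195],[[-63,-1.8,150],0,195],[[-60,-1.8,150],0,195]]'
python3 -m crank '[[[5,0.1,0],0,195],[[10,0.3,0],0,195],[[15,0.4,0],0,195],[[20,0.5,0],0,195],[[25,0.6,0],0,195],[[30,0.8,0],0,195],[[35,0.8,0],0,195],[[40,0.8,0],0,195],[[45,0.8,0],0,195],[[45,0.8,0],0,195]]'
python3 see.py side scene
```

```text
time: 14.25
eef_pos: [0.5481, -0.1288, 0.0106]
tcp_rot: [0.698, 0.716, 0.001, 0.002]
contact_force: [-0.1, 0.8, -0.1]
opening: 0.235
finger_force: 0.0
time: 15.25
eef_pos: [0.5458, -0.0823, 0.0082]
tcp_rot: [0.698, 0.716, 0.0, -0.001]
contact_force: [0.6, -0.3, 0.2]
opening: 0.235
finger_force: 0.0
side 351 [ 0.542  -0.0432] [0.0545 0.0959] 2.35
scene 181 [ 0.5348 -0.0381] [0.0736 0.0493] 75.95
```

```bash
python3 -m crank '[[[4,0,0],0,195],[[8,0,0],0,195],[[12,0,0],0,195],[[16,0,0],0,195],[[20,0,0],0,195],[[20,0,0],0,195]]'
python3 -m crank '[[[5,0,0],0,195],[[10,0,0],0,195],[[15,0,0],0,195],[[20,0,0],0,195],[[25,0,0],0,195],[[25,0,0],0,195]]'
python3 -m crank '[[[5,0,0],0,195],[[10,0,0],0,195],[[15,0,0],0,195],[[20,0,0],0,195],[[25,0,0],0,195],[[25,0,0],0,195]]'
```

```text
time: 15.95
eef_pos: [0.5458, -0.0628, 0.0087]
tcp_rot: [0.698, 0.716, 0.0, -0.0]
contact_force: [-1.2, -0.4, -0.5]
opening: 0.237
finger_force: 0.0
time: 16.55
eef_pos: [0.5452, -0.0377, 0.0087]
tcp_rot: [0.698, 0.716, 0.0, -0.0]
contact_force: [0.9, 1.1, 0.2]
opening: 0.237
finger_force: 0.0
time: 17.15
eef_pos: [0.5444, -0.0126, 0.0086]
tcp_rot: [0.698, 0.716, 0.0, -0.0]
contact_force: [-0.6, -0.3, 0.5]
opening: 0.239
finger_force: 0.0
```

```bash
python3 -m crank '[[[-4,0,0],0,195],[[-10,0,0],0,195],[[-10,0,-45],0,195],[[-10,0,-90],0,195],[[-10,0,-130],0,195],[[20,0,-150],0,195],[[60,0,-150],0,195],[[60,0,-150],0,195],[[60,0,-150],0,195]]'
python3 wl.py pics/w5.png
```

```text
time: 18.05
eef_pos: [0.5428, 0.0466, 0.1585]
tcp_rot: [0.698, 0.716, -0.0, -0.0]
contact_force: [-0.3, -0.7, 0.1]
opening: 0.238
finger_force: 0.0
tcp [0.5428 0.046  0.1582] yaw 91.44 18.1
mould 4681 ((0.5419213771820068, 0.03283943235874176), (0.05205347016453743, 0.07021603733301163), 1.428092122077942)
near 93 [ 0.4627 -0.0114] 0.0486
far 88 [ 0.6248 -0.0079] 0.0486
L 0.16218241256612376 way 91.2584982827445 mould lateral mm -0.920610517738383 along 42.50571557411583 tool lateral 0.27662289329796197
batten ((0.5427110195159912, 0.10374857485294342), (0.39999449253082275, 0.02189059555530548), 1.302614688873291)
```

View pics/w5.png

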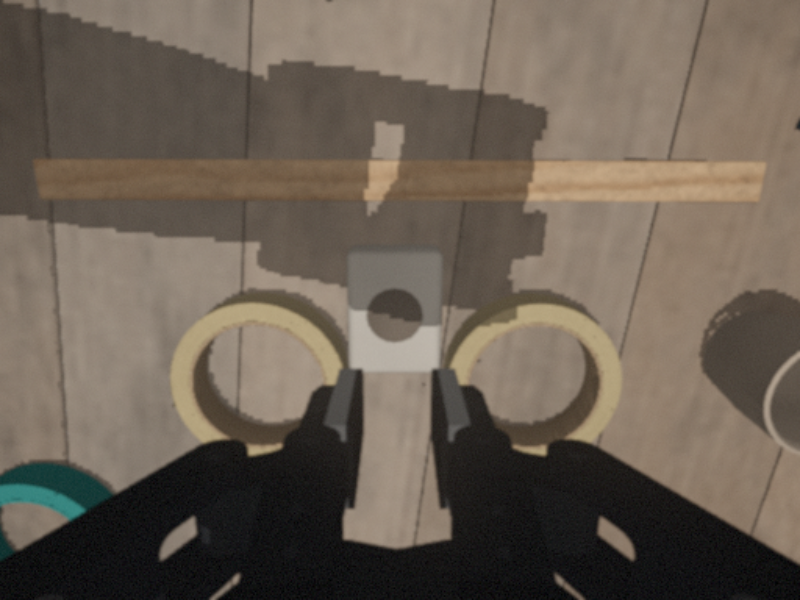

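The mould at (395,310) is past the neck and square to the batten, whose near edge is at y≈200 px. About 25 mm is left. I return along the same line and finish slowly.

```bash
python3 -m crank '[[[-45,0,0],0,195],[[-70,0,0],0,195],[[-70,0,45],0,195],[[-70,0,90],0,195],[[-70,0,130],0,195],[[-70,0,150],0,195],[[-70,0,150],0,195],[[-66,0,150],0,195],[[-62,0,150],0,195],[[-60,0,150],0,195]]'
python3 -m crank '[[[3,0,0],0,195],[[6,0,0],0,195],[[9,0,0],0,195],[[12,0,0],0,195],[[15,0,0],0,195],[[18,0,0],0,195],[[20,0,0],0,195],[[21,0,0],0,195],[[22,0,0],0,195],[[22,0,0],0,195]]'
python3 -m crank '[[[0.5,0,0],0,195],[[1,0,0],0,195],[[1,0,0],0,195]]'
python3 -m crank '[[[0.5,0,0],0,195],[[1,0,0],0,195],[[1,0,0],0,195]]'
```

```text
time: 19.1
eef_pos: [0.5461, -0.0135, 0.0106]
tcp_rot: [0.698, 0.716, 0.001, 0.001]
contact_force: [-0.3, -0.6, -0.1]
opening: 0.232
finger_force: 0.0
time: 20.1
eef_pos: [0.5439, 0.0087, 0.0085]
tcp_rot: [0.698, 0.716, 0.0, -0.0]
contact_force: [0.4, -1.6, 1.6]
opening: 0.233
finger_force: 0.9
time: 20.4
eef_pos: [0.5438, 0.0096, 0.0085]
tcp_rot: [0.698, 0.716, -0.0, -0.0]
contact_force: [0.4, -2.5, 1.7]
opening: 0.236
finger_force: 1.0
time: 20.7
eef_pos: [0.5438, 0.0107, 0.0085]
tcp_rot: [0.698, 0.716, -0.0, -0.0]
contact_force: [0.3, -1.6, 0.2]
opening: 0.234
finger_force: 0.8
```

```bash
python3 -m crank '[[[0.5,0,0],0,195],[[1,0,0],0,195],[[1,0,0],0,195]]'
python3 -m crank '[[[0.5,0,0],0,195],[[0.5,0,0],0,195],[[0.5,0,0],0,195]]'
python3 -m crank '[[[0.5,0,0],0,195],[[0.5,0,0],0,195],[[0.5,0,0],0,195]]'
```

```text
time: 21.0
eef_pos: [0.5438, 0.0117, 0.0085]
tcp_rot: [0.698, 0.716, -0.0, -0.0]
contact_force: [0.4, -1.2, 0.5]
opening: 0.233
finger_force: 0.6
time: 21.3
eef_pos: [0.5438, 0.0121, 0.0085]
tcp_rot: [0.698, 0.716, -0.0, -0.0]
contact_force: [1.4, 0.1, -0.7]
opening: 0.236
finger_force: 0.3
time: 21.6
eef_pos: [0.5438, 0.0126, 0.0085]
tcp_rot: [0.698, 0.716, -0.0, -0.0]
contact_force: [-0.2, 0.2, -0.5]
opening: 0.234
finger_force: 0.3
```

```bash
python3 -m crank '[[[0.5,0,0],0,195],[[0.5,0,0],0,195],[[0.5,0,0],0,195]]'
python3 -m crank '[[[0.5,0,0],0,195],[[0.5,0,0],0,195],[[0.5,0,0],0,195]]'
python3 see.py side
```

```text
time: 21.9
eef_pos: [0.5438, 0.0126, 0.0086]
tcp_rot: [0.698, 0.716, -0.0, 0.0]
contact_force: [-0.9, -3.1, -1.0]
opening: 0.238
finger_force: 1.7
time: 22.2
eef_pos: [0.5439, 0.0127, 0.0087]
tcp_rot: [0.698, 0.716, -0.001, 0.0]
contact_force: [-1.9, -4.7, -0.2]
opening: 0.236
finger_force: 2.7
side 431 [0.541  0.0527] [0.0516 0.0913] 1.54
```

The tool has stopped at y=0.0126 and the force is rising, so the mould touches the batten. One more small nudge to seat it flat, then I back off and look.

```bash
python3 -m crank '[[[0.6,0,0],0,195],[[0.6,0,0],0,195],[[0.6,0,0],0,195],[[0.6,0,0],0,195]]'
python3 -m crank '[[[-2,0,0],0,195],[[-5,0,0],0,195],[[-10,0,0],0,195],[[-10,0,-45],0,195],[[-10,0,-90],0,195],[[-10,0,-130],0,195],[[20,0,-150],0,195],[[40,0,-150],0,195],[[40,0,-150],0,195],[[40,0,-150],0,195]]'
python3 wl.py pics/w6.png
python3 - <<'E'
from h import *
for n,q in(('scene',(303,275)),('side',(0,0))):
    c=cam(n);P=cloud(c);o=dict(np.load(n+'0.npz'));P0=cloud(o)
    for k,x,y in(('stamp',.748,-.124),('tile',.517,.219),('cup',.76,.012)):
        f=lambda P:np.nanmean(P[(P[...,2]>.03)&(P[...,2]<.08)&(np.hypot(P[...,0]-x,P[...,1]-y)<.05)],0).round(4)
        print(n,k,f(P0),f(P))
E
```

```text
time: 22.65
eef_pos: [0.5439, 0.0127, 0.0089]
tcp_rot: [0.698, 0.716, -0.001, 0.001]
contact_force: [-2.4, -7.0, 0.5]
opening: 0.235
finger_force: 3.7
time: 23.65
eef_pos: [0.5426, 0.0542, 0.1583]
tcp_rot: [0.698, 0.716, -0.0, -0.0]
contact_force: [-0.1, 0.2, 0.1]
opening: 0.234
finger_force: 0.0
tcp [0.5425 0.0538 0.1579] yaw 91.44 23.7
mould 4906 ((0.540166437625885, 0.058267779648303986), (0.052037313580513, 0.06896442174911499), 1.3000060319900513)
near 75 [ 0.4637 -0.0138] 0.0502
far 72 [ 0.624  -0.0102] 0.0502
L 0.1603786564510233 way 91.27392368492592 mould lateral mm -2.1067890457750997 along 70.33432571830102 tool lateral 0.10376694807706914
batten ((0.5427101254463196, 0.10373872518539429), (0.39949625730514526, 0.021931935101747513), 1.2845708131790161)
scene stamp [ 0.7462 -0.1275  0.0439] [ 0.7459 -0.1277  0.0447]
scene tile [0.5192 0.2159 0.0449] [0.5195 0.2165 0.0447]
scene cup [0.753  0.0015 0.053 ] [0.7532 0.0015 0.0531]
side stamp [ 0.7482 -0.1183  0.0426] [ 0.7483 -0.1184  0.0423]
side tile [0.5188 0.2291 0.0471] [0.5187 0.2293 0.0471]
side cup [0.7572 0.0156 0.051 ] [0.7572 0.0158 0.0511]
```

View pics/w6.png

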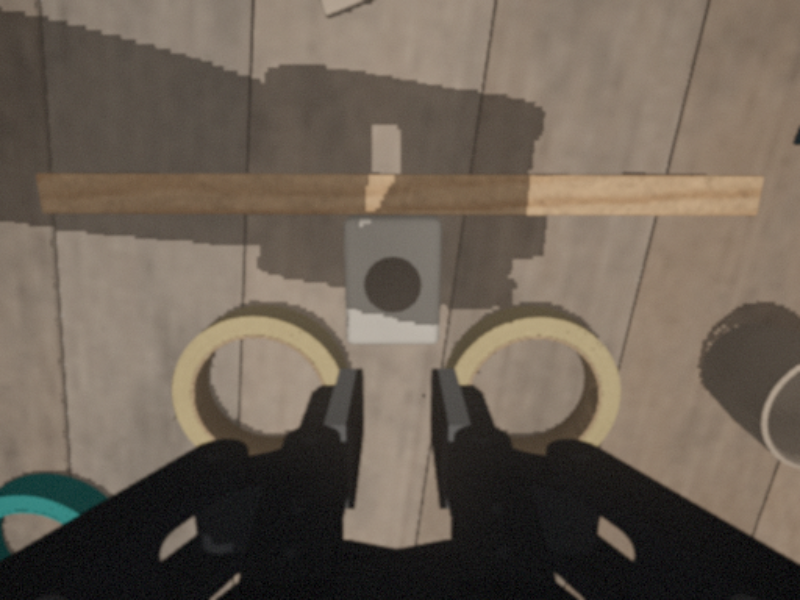

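The mould at (392,280) rests flat against the batten: its leading end is at 0.093, the face is at 0.0927, and both are turned 1.3°. The cup, stamp and tile have not moved and the arm is clear.

```bash
python3 -c "
from plant import ctrl
print(ctrl.sign_off())"
```

```text
the job is handed in; nothing more can be done
None
```

The white mould was pushed narrow end first through the gap and now lies flat against the batten; the cup, stamp and tile are unmoved, and the job was handed in at about 24 s.

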